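# Find the release notch of the register board by touch and hold the jaw open

## Task

The register board's jaw has to be held open so that the print can be drawn out, and its release plate sits in a notch somewhere along the bar's back edge, out of sight from the front. Touch the back face of one of the bar's two end blocks with the fingertips, feel along the edge to the notch, and gently press the release plate inside it fully home (towards the robot). Finish while holding it pressed in; do not grasp, lift or shift any of the things lying around.

Things in the scene. Friction and masses are not known exactly. Their poses are not given: they have to be found in the camera images.
- board: register board, fixed: aluminium bar 410 mm long, 45 high, with plywood board, sheet and hinged jaw on its front (robot) side. Origin on the worktop under the middle of the bar's back edge; x out of the back face (away from the robot), y along the bar, z up. The flat upright back face is the plane x = 0, z = 0 to 45 mm, over free worktop; the jaw's top is 31 mm high when shut
- edge_mid (a point): point on the back face, mid-length, 22 mm up. Between the end blocks the edge is five butted 64 mm segments, centres at board y = -128, -64, 0, 64, 128 mm, in changing order, seams rounded by 2 mm. Four are solid; one has the notch, centred, 52 mm wide along y, open at top and back, floor 6 mm above the worktop, side walls 6 mm thick, 45 high
- end_left (a point): centre of the back face of the solid end block at the robot's left, 22 mm up; the block takes up board y = 160 to 205 mm
- end_right (a point): the same at the robot's right, board y = -205 to -160 mm
- release (a joint): travel in m of the release plate, which stands in the notch: 50 mm wide, from 8 to 44 mm above the worktop, its face at rest 16 mm inside the back edge (board x = -16 mm). 0 at rest, grows as it is pressed towards the robot (board -x), stop at 0.014. Spring: about 4 N at the start, 10 N at the stop; it comes back when let go
- jaw (a joint): angle of the clamping jaw in rad: linked to the release plate, 0 shut, about 0.35 open (plate at its stop)
- gouge: lino gouge with orange wooden handle, lying on the worktop behind the bar, 108 x 25 x 19 mm; loose, to be left alone; origin under its middle
- clip: grey bulldog clip standing to the left of the board, 26 x 50 x 35 mm; loose, to be left alone; origin under its middle
- brayer: small ink roller with wooden handle, lying to the right of the board, 161 x 136 x 64 mm; loose, to be left alone; origin under its middle
- jar: glass jar to the left of the board, 66 mm across, height 82 mm; loose, to be left alone; origin under its middle
- tin_a: ink tin behind the board on the left, 70 mm across, height 63 mm; loose, to be left alone; origin under its middle
- tin_b: ink tin behind the board on the right, 71 in diameter, 49 tall mm; loose, to be left alone; origin under its middle
- cartridge: ink cartridge lying to the right of the board, 51 x 233 x 51 mm; loose, to be left alone; origin under its middle
- can: solvent can behind the board on the right, 40 x 66 x 144 mm; loose, to be left alone; origin under its middle
There are look-alikes about, which are no part of the job. Leave any blue look-alike of the part that bears release alone.

How it is judged:
On the way, in this order (a step that is already met when the one before it is completed fails the run):
1. the fingertips touch the back face of an end block (over 0.5 N), the release still at rest (contact force between the fingers and board above 0.5 N and x of the grasp point in the frame of board above 0 m and value of joint release below 0.003 m), for 0.1 s.
2. the fingers press the release plate in, past 10 mm of its 14 mm (value of joint release above 0.01 m and contact force between the fingers and anything else above 2 N and x of the grasp point in the frame of board above -0.035 m), for 0.2 s.
At the end, for the whole second after the job is handed in: The release plate is held more than 10 mm in (of 14 mm) and the jaw more than 0.2 rad open, by fingers that push from behind the bar with over 2 N; every bystander is within 20 mm of where it stood (all of step 2 and value of joint jaw above 0.2 rad and distance of each of gouge, clip, brayer, jar, tin_a, tin_b, cartridge, can from where it was at the start of the episode below 0.02 m); the arm keeps its last pose, push and grip.
It fails at once if the gripper presses on anything with more than 60 N (contact force between the fingers and anything else above 60 N).
It fails at once if a bystander is lifted or shifted by more than 20 mm (distance of any of gouge, clip, brayer, jar, tin_a, tin_b, cartridge, can from where it was at the start of the episode above 0.02 m).
It fails at once if the jaw is pried open with the fingers (contact force between the fingers and board above 2 N and x of the grasp point in the frame of board below -0.04 m).
It also fails if it takes over 64 s, if anything falls off the work surface, if the arm or the gripper's body presses on something with over 40 N, if the wrist force passes 120 N, or if a joint passes its speed limit or range.

## Robot

A 6-joint arm with a two-finger parallel gripper is mounted at the origin on a cart in front of the work surface, level with it; the furniture and walls round the work are solid. World frame = base frame: x ahead of the robot, y to its left, z up, the work surface at z = 0. Lengths are in m, angles in rad, forces in N, time in s.
With the tool pointing down it reaches from about 0.275 to 0.85 m from the base axis. Payload 5.2 kg.
Tool frame: the origin (TCP) lies at the very end of the fingers, on their centre line; the grasp point (between the pads) lies 19 mm behind it; z points along the fingers, y is the line along which they close (so a half turn about z gives the same grasp; the last joint's range is limited). The gripper opens to 85 mm and grips with 20 to 120 N. Pads are 22 mm wide; open, the fingers measure 114 mm over their backs; the gripper's body (76 mm by 85 mm) begins 54 mm behind the grasp point. The pads swing forward as they close: fully open they stand 13 mm farther back than shut.
Start: joints at [1.039, 0.259, 1.535, -0, 1.348, -0.203], TCP at [0.178, 0.521, 0.231] pointing down, gripper open.
Joint ranges: [-3.14, 3.14], [-0.91, 2.08], [0.19, 2.58], [-1.22, 4.36], [0.22, 2.71], [-3.12, 3.12]. Speed limits (rad/s): [2.57, 2.57, 3.14, 3.14, 3.14, 3.14].

## Interface

Orientations are given as a unit quaternion [x, y, z, w].
In Python, from bench import ctrl gives the robot as it stands.
- The arm moves only by the tool send_rows, never from a script. Its argument "rows" is a list of rows, each an object of numbers: "tx", "ty", "tz": the shift along the world's x, y, z in m; "twist": the turn about the world's z in rad. In form: [{"tx": .., "ty": .., "tz": .., "twist": ..}, ...]. A call has 1 to 5 rows; each row shifts and turns the commanded pose from where the row before left it; what a row does not reach is not made up. A row lasts 1/12 s, in which the tool goes at most 41.7 mm and 7.16 degrees, less where a joint would pass 70% of its speed; a pose out of reach is approached as far as the arm can. A call with a gripper value outside its range is refused whole. "fingers" is the closure, from 0 (fully open) to 1 (shut), set as the call begins (left out, the last holds). The fingers move at their own pace and stop on an object; "newtons" is the grip in N (left out, the last holds). Time passes only in rows, so rows that do not move let the fingers close. It gives the time, the measured TCP pose, the force, the opening and the grip force at its end, in the units of the state.
- ctrl.state(): the state, without advancing time (a new reading comes with each control period).
- ctrl.camera(name): name is "side" or "top" or "wrist"; returns a dict with "color" (480x640x3 uint8, blue, green, red), "range_z" (480x640 float32, m along the optical axis (not along the pixel's ray), 0 where there is no reading), "vfov" (degrees; the focal length in pixels is half the picture's height over the tangent of half this angle, whatever the lens; pixels are square), "cx", "cy" (the principal point, pixels), "rvec" (rotation vector, rad) and "tvec" (3), from world to camera coordinates, as OpenCV has them; the wrist camera has in their place "T_tool_cam" (4x4, takes a point from camera to tool coordinates, whose origin is the TCP and whose axes are the flange's). Camera axes: x right, y down, z forward; pixel columns grow to the right and rows downward; lengths in m; the calibration is good to about 2 mm. The wrist camera is an equidistant fisheye: a pixel r from the principal point sees the ray r / f radians off the axis. A picture is of the moment at which its call begins: read the wrist's pose just before it.
- ctrl.close_job(): hands the job in; it is judged then, once.
Trained networks look in a picture, given as the dict that the camera call returned (one of the last four; its "shot" number tells which), for a name from the list of things; names that differ only in an ending like _2 or _b are one class to them, and where a whole thing is asked for, a point or a joint stands for the part that bears it (a point fixed in the world has none). Each returns a list of dicts, best first, with "conf" (0 to 1); they miss things now and then, are a little off and sometimes report something else, mostly with a low value. They report only what shows in the picture. A call takes as long as a camera call. They do not tell look-alikes from the thing itself.
- ctrl.spot_in(target, picture): "point" ([x, y, z] in m, in world coordinates, good to about 4 mm: the middle of the surface that is visible of it).
- ctrl.masks_of(target, picture): "mask" (480x640 bool, what is visible of it).
The state is a dict: "time": time; "joints": joint angles; "qvel": joint speeds; "joint_torque": joint torques, N m; "tool_pos": TCP position; "tcp_rot": TCP orientation; "contact_force": force on the tool from outside, world axes, zero at the start; "torque": the same for the moment, N m; "gripper_width": finger opening in m; "grasp_force": force on a finger pad.
Only numpy, scipy, OpenCV 4.12 (cv2) and the standard library are available. Lean on these libraries where they do the work, as an engineer would, in place of code of your own. Each camera call takes 0.05 s, during which the arm holds its last target. There are 200 camera calls.

## Working session

There is one attempt and no reset: what is moved stays moved. The work goes in short steps, Python scripts to look and compute and a tool call to move; the robot and the scene stay as the last step left them, time stands still between calls to the robot, and variables do not carry over. Pictures are saved under pics/ and viewed, at most 10 in all, crops included, and the job is handed in when it is done.

Besides the shell and the picture viewer there is one more tool, called after "Emit:" in YAML: its name, and indented under it one key for each argument. send_rows: Moves the arm, as the interface text tells. Its arguments: {"type":"object","properties":{"rows":{"type":"array","items":{"type":"object","properties":{"tx":{"type":"number"},"ty":{"type":"number"},"tz":{"type":"number"},"twist":{"type":"number"}}}},"fingers":{"type":"number"},"newtons":{"type":"number"}},"required":["rows"]}

```bash
mkdir -p pics; cat > h.py <<'E'
import numpy as np,cv2
from bench import ctrl
def world(p):
    f=240/np.tan(np.radians(p["vfov"])/2)
    v,u=np.mgrid[:480,:640]; z=p["range_z"]
    c=np.stack([(u-p["cx"])/f*z,(v-p["cy"])/f*z,z],-1)
    R=cv2.Rodrigues(np.array(p["rvec"],float))[0]
    return (c-np.array(p["tvec"]).ravel())@R
E
python3 - <<'E'
from h import *
np.set_printoptions(precision=3,suppress=True)
print(ctrl.state())
for n in["top","side"]:
    p=ctrl.camera(n); cv2.imwrite(f"pics/{n}.png",p["color"]); np.savez(f"{n}.npz",w=world(p),z=p["range_z"],c=p["color"])
    for t in["board","end_left","end_right","edge_mid","release","gouge","clip","brayer","jar","tin_a","cartridge","can"]:
        print(n,t,[(np.round(d["point"],3),round(d["conf"],2)) for d in ctrl.spot_in(t,p)[:3]])
E
```

```text
{'time': 0.0, 'joints': array([ 1.039,  0.259,  1.536,  0.   ,  1.348, -0.203]), 'qvel': array([-0.002,  0.   , -0.002, -0.001,  0.001,  0.001]), 'joint_torque': array([ -0.001, -44.603, -29.057,  -0.   ,   0.012,  -0.   ]), 'tool_pos': array([0.177, 0.52 , 0.23 ]), 'tcp_rot': array([ 0.164,  0.987, -0.001, -0.   ]), 'contact_force': array([0.116, 0.171, 0.4  ]), 'torque': array([ 0.014,  0.014, -0.026]), 'grasp_force': 0.0, 'gripper_width': 0.08552901784721308}
top board [(array([ 0.379, -0.041,  0.014]), 0.91), (array([ 0.388, -0.043,  0.016]), 0.22)]
top end_left [(array([ 0.378, -0.045,  0.016]), 0.96)]
top end_right [(array([ 0.383, -0.042,  0.013]), 0.81)]
top edge_mid []
top release [(array([0.377, 0.238, 0.04 ]), 0.59), (array([0.465, 0.079, 0.044]), 0.48)]
top gouge [(array([ 0.629, -0.002,  0.014]), 0.66)]
top clip [(array([0.429, 0.337, 0.01 ]), 0.74)]
top brayer [(array([ 0.658, -0.402,  0.041]), 0.57)]
top jar [(array([0.6  , 0.38 , 0.042]), 0.88)]
top tin_a [(array([0.682, 0.191, 0.058]), 0.77), (array([ 0.682, -0.17 ,  0.046]), 0.67)]
top cartridge [(array([ 0.405, -0.479,  0.048]), 0.95)]
top can [(array([ 0.729, -0.258,  0.118]), 0.82)]
side board [(array([0.405, 0.104, 0.015]), 0.75)]
side end_left [(array([0.402, 0.101, 0.012]), 0.61)]
side end_right [(array([0.403, 0.104, 0.013]), 0.57), (array([0.467, 0.074, 0.043]), 0.38)]
side edge_mid [(array([0.4  , 0.104, 0.014]), 0.83)]
side release [(array([0.593, 0.396, 0.044]), 0.54), (array([0.378, 0.241, 0.029]), 0.52)]
side gouge [(array([0.63 , 0.008, 0.009]), 0.46)]
side clip [(array([0.422, 0.346, 0.01 ]), 0.75)]
side brayer [(array([ 0.649, -0.395,  0.032]), 0.59)]
side jar [(array([0.593, 0.395, 0.042]), 0.71)]
side tin_a [(array([ 0.675, -0.142,  0.033]), 0.8), (array([0.682, 0.205, 0.041]), 0.64)]
side cartridge []
side can [(array([ 0.734, -0.241,  0.088]), 0.73)]
```

View pics/top.png

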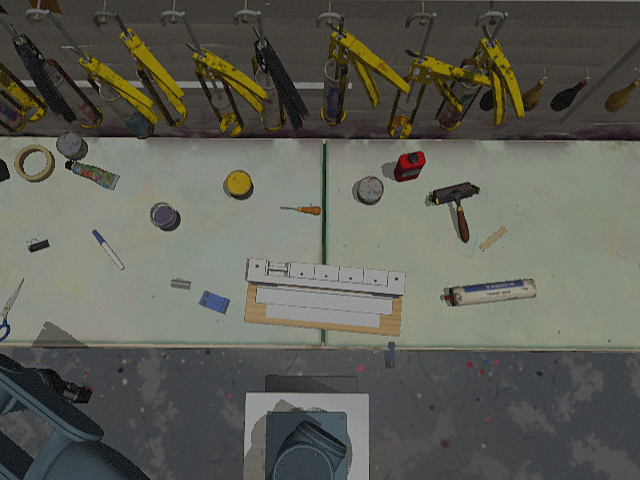

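View pics/side.png

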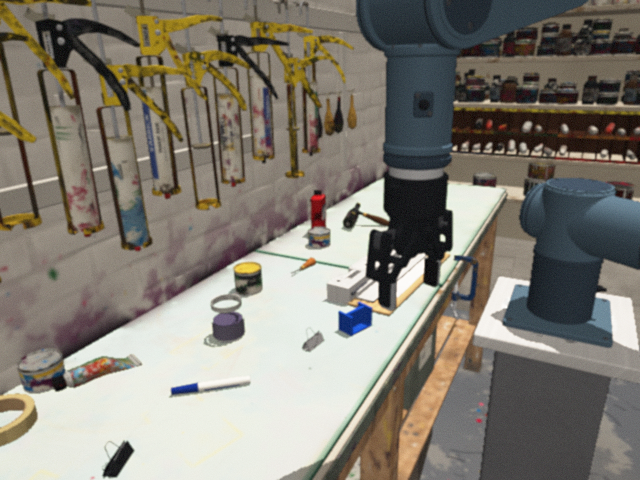

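The top view shows the white bar from pixel (248,268) to (405,280). A notch with a plate is near its left end at about (278,268). The blue look-alike is at (213,300), and the gouge at (305,210) is well behind the bar. Next I'll fit the bar's pose and enlarge the notch.

```bash
python3 - <<'E'
from h import *
np.set_printoptions(precision=4,suppress=True)
d=np.load("top.npz");w=d["w"]
m=np.zeros((480,640),bool);m[250:300,238:415]=1
m&=(w[...,2]>.038)&(w[...,2]<.055)
P=w[m][:,:2].astype(np.float32);r=cv2.minAreaRect(P);print(m.sum(),r,cv2.boxPoints(r),np.median(w[m][:,2]))
c=cv2.resize(d["c"][245:315,235:415],None,fx=4.4,fy=4.4,interpolation=cv2.INTER_CUBIC);cv2.imwrite("pics/crop.png",c)
for u in range(250,300,3): print(u,[(round(float(w[v,u,0]),3),round(float(w[v,u,1]),3),round(float(w[v,u,2]),3)) for v in (262,266,270,274)])
E
```

```text
3299 ((0.44330087304115295, -0.04859896004199982), (0.40941932797431946, 0.06794705986976624), 85.2276382446289) [[ 0.3924 -0.2498]
 [ 0.4601 -0.2554]
 [ 0.4942  0.1526]
 [ 0.4265  0.1582]] 0.04508827118005347
250 [(0.483, 0.149, 0.046), (0.473, 0.149, 0.044), (0.462, 0.148, 0.05), (0.451, 0.148, 0.052)]
253 [(0.483, 0.142, 0.047), (0.474, 0.142, 0.04), (0.463, 0.141, 0.045), (0.452, 0.141, 0.047)]
256 [(0.484, 0.134, 0.043), (0.473, 0.133, 0.048), (0.462, 0.133, 0.048), (0.453, 0.134, 0.039)]
259 [(0.483, 0.126, 0.05), (0.473, 0.125, 0.049), (0.463, 0.126, 0.04), (0.451, 0.124, 0.052)]
262 [(0.485, 0.119, 0.035), (0.473, 0.118, 0.048), (0.463, 0.118, 0.043), (0.453, 0.118, 0.041)]
265 [(0.483, 0.11, 0.048), (0.473, 0.11, 0.044), (0.462, 0.109, 0.05), (0.452, 0.109, 0.05)]
268 [(0.483, 0.102, 0.053), (0.475, 0.103, 0.034), (0.466, 0.104, 0.022), (0.456, 0.104, 0.02)]
271 [(0.491, 0.098, 0.001), (0.48, 0.098, 0.002), (0.465, 0.095, 0.032), (0.458, 0.097, 0.001)]
274 [(0.491, 0.09, 0.001), (0.479, 0.09, 0.004), (0.464, 0.087, 0.034), (0.458, 0.089, 0.005)]
277 [(0.49, 0.082, 0.004), (0.479, 0.081, 0.007), (0.464, 0.079, 0.035), (0.458, 0.081, 0.001)]
280 [(0.491, 0.074, -0.002), (0.481, 0.074, -0.002), (0.464, 0.071, 0.038), (0.457, 0.073, 0.01)]
283 [(0.491, 0.066, 0.004), (0.48, 0.066, 0.004), (0.463, 0.063, 0.043), (0.457, 0.065, 0.013)]
286 [(0.492, 0.058, -0.002), (0.479, 0.057, 0.011), (0.243, -0.036, 1.593), (0.458, 0.057, 0.004)]
289 [(0.485, 0.047, 0.043), (0.473, 0.047, 0.047), (0.464, 0.047, 0.039), (0.453, 0.047, 0.045)]
292 [(0.484, 0.039, 0.049), (0.473, 0.039, 0.05), (0.464, 0.039, 0.04), (0.453, 0.039, 0.045)]
295 [(0.491, 0.034, 0.001), (0.474, 0.032, 0.041), (0.463, 0.031, 0.046), (0.453, 0.031, 0.045)]
298 [(0.492, 0.026, -0.002), (0.473, 0.024, 0.049), (0.463, 0.024, 0.045), (0.454, 0.024, 0.038)]
```

View pics/crop.png

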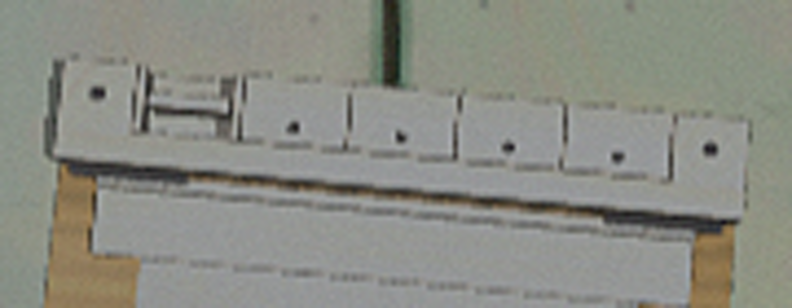

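The notch is in the leftmost segment (board y = +128), with its centre near world (0.488, 0.076). The bar's yaw is about -0.083 rad. I'll move to behind the left end block with the fingers closed and turned to match the bar.

Emit:
send_rows:
  fingers: 1
  newtons: 40
  rows:
    - {"tx":0.024,"ty":-0.026,"twist":0.082}
    - {"tx":0.024,"ty":-0.026,"twist":0.082}
    - {"tx":0.024,"ty":-0.026,"twist":0.082}
    - {"tx":0.024,"ty":-0.026}
    - {"tx":0.024,"ty":-0.026}

```text
$.rows[0]: bad value
```

Emit:
send_rows:
  rows:
    - {"tx":0.024,"ty":-0.026}
    - {"tx":0.024,"ty":-0.026}
    - {"tx":0.024,"ty":-0.026}
    - {"tx":0.024,"ty":-0.026}
    - {"tx":0.024,"ty":-0.026}

```text
$.rows[0]: bad value
```

Emit:
send_rows:
  rows:
    - {"tx":0.024,"ty":-0.026}
    - {"tx":0.024,"ty":-0.026}
    - {"tx":0.024,"ty":-0.026}
    - {"tx":0.024,"ty":-0.026}
    - {"tx":0.029,"ty":-0.03}

```text
$.rows[0]: bad value
```

Emit:
send_rows:
  rows:
    - {}
    - {}

```text
$.rows[0]: bad value
```

All four fields seem to be needed in each row.

Emit:
send_rows:
  fingers: 1
  newtons: 40
  rows:
    - {"tx":0.024,"ty":-0.026,"tz":0,"twist":0.082}
    - {"tx":0.024,"ty":-0.026,"tz":0,"twist":0.082}
    - {"tx":0.024,"ty":-0.026,"tz":0,"twist":0.082}
    - {"tx":0.024,"ty":-0.026,"tz":0,"twist":0}
    - {"tx":0.024,"ty":-0.026,"tz":0,"twist":0}

```text
time: 1.72
tool_pos: [0.2983, 0.3893, 0.2314]
tcp_rot: [0.041, 0.999, 0.0, 0.0]
contact_force: [0.3, 0.0, 0.1]
gripper_width: 0.0256
grasp_force: 0.0
```

Emit:
send_rows:
  rows:
    - {"tx":0.024,"ty":-0.026,"tz":0,"twist":0}
    - {"tx":0.024,"ty":-0.026,"tz":0,"twist":0}
    - {"tx":0.024,"ty":-0.026,"tz":0,"twist":0}
    - {"tx":0.024,"ty":-0.026,"tz":0,"twist":0}
    - {"tx":0.024,"ty":-0.026,"tz":0,"twist":0}

```text
time: 2.13
tool_pos: [0.4185, 0.2591, 0.2316]
tcp_rot: [0.041, 0.999, 0.0, 0.0]
contact_force: [-0.4, -0.3, -0.0]
gripper_width: -0.0001
grasp_force: 0.0
```

Emit:
send_rows:
  rows:
    - {"tx":0.024,"ty":-0.026,"tz":0,"twist":0}
    - {"tx":0.024,"ty":-0.026,"tz":0,"twist":0}
    - {"tx":0.024,"ty":-0.026,"tz":0,"twist":0}
    - {"tx":0.024,"ty":-0.026,"tz":0,"twist":0}
    - {"tx":0.029,"ty":-0.03,"tz":0,"twist":0}

```text
time: 2.55
tool_pos: [0.5429, 0.1257, 0.2315]
tcp_rot: [0.041, 0.999, 0.0, -0.0]
contact_force: [-0.1, 1.7, -0.0]
gripper_width: -0.0001
grasp_force: 0.0
```

Emit:
send_rows:
  rows:
    - {"tx":0,"ty":0,"tz":0,"twist":0}
    - {"tx":0,"ty":0,"tz":0,"twist":0}

```text
time: 2.72
tool_pos: [0.5437, 0.1247, 0.2308]
tcp_rot: [0.043, 0.999, -0.0, -0.0]
contact_force: [0.6, 0.1, -1.1]
gripper_width: -0.0002
grasp_force: 0.0
```

Emit:
send_rows:
  rows:
    - {"tx":0,"ty":0,"tz":-0.036,"twist":0}
    - {"tx":0,"ty":0,"tz":-0.036,"twist":0}
    - {"tx":0,"ty":0,"tz":-0.036,"twist":0}
    - {"tx":0,"ty":0,"tz":-0.036,"twist":0}
    - {"tx":0,"ty":0,"tz":-0.036,"twist":0}

```text
time: 3.13
tool_pos: [0.5415, 0.1279, 0.0503]
tcp_rot: [0.041, 0.999, 0.0, 0.0]
contact_force: [0.8, -0.3, -0.4]
gripper_width: 0.0003
grasp_force: 0.0
```

Emit:
send_rows:
  rows:
    - {"tx":0,"ty":0,"tz":-0.02,"twist":0}
    - {"tx":0,"ty":0,"tz":-0.007,"twist":0}
    - {"tx":-0.01,"ty":0.001,"tz":0,"twist":0}
    - {"tx":-0.01,"ty":0.001,"tz":0,"twist":0}
    - {"tx":-0.005,"ty":0,"tz":0,"twist":0}

```text
time: 3.55
tool_pos: [0.5164, 0.1294, 0.0258]
tcp_rot: [0.041, 0.999, 0.0, 0.0]
contact_force: [-1.5, -0.4, 0.6]
gripper_width: 0.0001
grasp_force: 0.0
```

```bash
python3 - <<'E'
from h import *
s=ctrl.state();print(s["tool_pos"],s["contact_force"])
p=ctrl.camera("wrist");cv2.imwrite("pics/w1.png",p["color"])
p=ctrl.camera("side");cv2.imwrite("pics/s2.png",cv2.resize(p["color"][190:350,280:480],None,fx=3,fy=3))
E
```

```text
[0.51636477 0.12936575 0.02579571] [-1.45816336 -0.35755285  0.58536736]
```

View pics/w1.png

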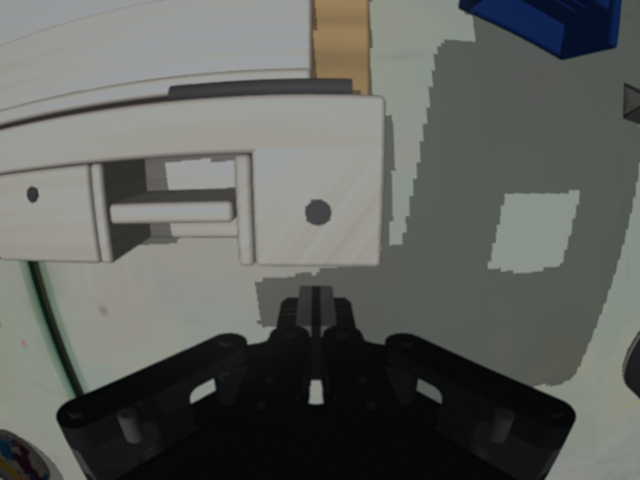

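View pics/s2.png

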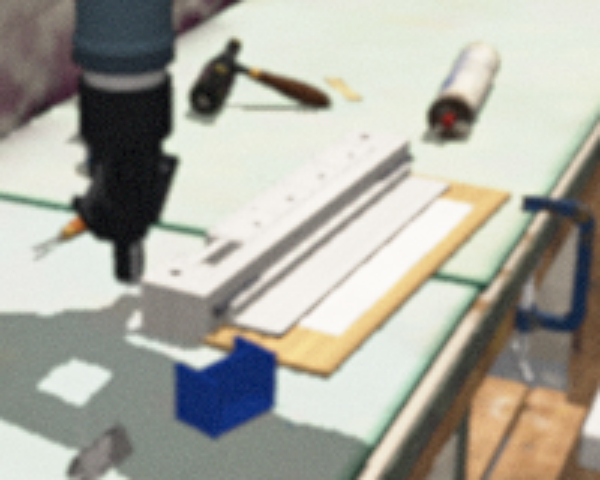

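In the wrist view the closed fingertips (316,290) are directly behind the left end block (253–382). The back edge looks level in the picture, so the yaw matches. The notch with its plate is at (105–238, 210). Now I'll creep in to touch the block.

Emit:
send_rows:
  rows:
    - {"tx":-0.003,"ty":0,"tz":0,"twist":0}
    - {"tx":-0.003,"ty":0,"tz":0,"twist":0}
    - {"tx":-0.002,"ty":0,"tz":0,"twist":0}
    - {"tx":-0.002,"ty":0,"tz":0,"twist":0}
    - {"tx":0,"ty":0,"tz":0,"twist":0}

```text
time: 4.07
tool_pos: [0.5072, 0.1285, 0.0244]
tcp_rot: [0.041, 0.999, -0.0, -0.0]
contact_force: [0.4, 0.3, -1.3]
gripper_width: -0.0001
grasp_force: 0.0
```

Emit:
send_rows:
  rows:
    - {"tx":-0.001,"ty":0,"tz":0,"twist":0}
    - {"tx":-0.001,"ty":0,"tz":0,"twist":0}
    - {"tx":0,"ty":0,"tz":0,"twist":0}
    - {"tx":0,"ty":0,"tz":0,"twist":0}

```text
time: 4.4
tool_pos: [0.5055, 0.1286, 0.0242]
tcp_rot: [0.041, 0.999, -0.0, -0.0]
contact_force: [-0.6, 0.8, 0.1]
gripper_width: 0.0001
grasp_force: 0.0
```

Emit:
send_rows:
  rows:
    - {"tx":-0.001,"ty":0,"tz":0,"twist":0}
    - {"tx":-0.001,"ty":0,"tz":0,"twist":0}
    - {"tx":0,"ty":0,"tz":0,"twist":0}

```text
time: 4.65
tool_pos: [0.5033, 0.1286, 0.0242]
tcp_rot: [0.041, 0.999, -0.0, -0.0]
contact_force: [0.4, 0.2, -0.1]
gripper_width: -0.0001
grasp_force: 0.0
```

Emit:
send_rows:
  rows:
    - {"tx":-0.001,"ty":0,"tz":0,"twist":0}
    - {"tx":0,"ty":0,"tz":0,"twist":0}
    - {"tx":0,"ty":0,"tz":0,"twist":0}

```text
time: 4.9
tool_pos: [0.5032, 0.1286, 0.0245]
tcp_rot: [0.041, 0.999, 0.0, 0.001]
contact_force: [2.2, 0.3, -2.3]
gripper_width: -0.0
grasp_force: 1.2
```

Emit:
send_rows:
  rows:
    - {"tx":-0.001,"ty":0,"tz":0,"twist":0}
    - {"tx":0,"ty":0,"tz":0,"twist":0}
    - {"tx":0,"ty":0,"tz":0,"twist":0}

```text
time: 5.15
tool_pos: [0.5032, 0.1286, 0.0246]
tcp_rot: [0.041, 0.999, 0.0, 0.002]
contact_force: [5.1, 0.1, -3.3]
gripper_width: 0.0003
grasp_force: 2.6
```

It's in contact at about 5 N. I'll hold briefly, back off 4 mm, then move along the edge to the notch.

Emit:
send_rows:
  rows:
    - {"tx":0,"ty":0,"tz":0,"twist":0}
    - {"tx":0,"ty":0,"tz":0,"twist":0}
    - {"tx":0.005,"ty":0,"tz":0,"twist":0}

```text
time: 5.4
tool_pos: [0.5059, 0.1286, 0.0243]
tcp_rot: [0.041, 0.999, -0.0, -0.001]
contact_force: [-0.9, -0.0, 0.4]
gripper_width: -0.0
grasp_force: 0.0
```

Emit:
send_rows:
  rows:
    - {"tx":-0.001,"ty":-0.014,"tz":0,"twist":0}
    - {"tx":-0.001,"ty":-0.014,"tz":0,"twist":0}
    - {"tx":-0.001,"ty":-0.014,"tz":0,"twist":0}
    - {"tx":-0.0015,"ty":-0.0115,"tz":0,"twist":0}
    - {"tx":0,"ty":0,"tz":0,"twist":0}

```text
time: 5.82
tool_pos: [0.5015, 0.0735, 0.0242]
tcp_rot: [0.042, 0.999, -0.0, -0.001]
contact_force: [-0.4, -0.2, 0.3]
gripper_width: 0.0002
grasp_force: 0.0
```

```bash
python3 - <<'E'
from h import *
s=ctrl.state();print(s["tool_pos"],s["contact_force"])
p=ctrl.camera("wrist");cv2.imwrite("pics/w2.png",p["color"])
E
```

```text
[0.50148552 0.07352155 0.02416946] [-0.3728444  -0.22660469  0.32338353]
```

View pics/w2.png

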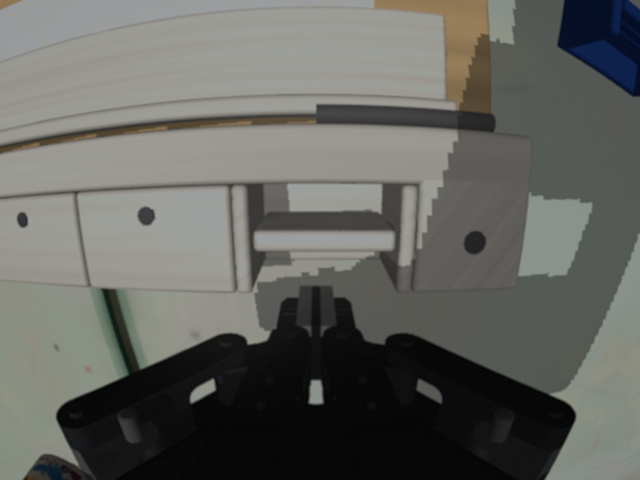

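The fingers (316) are about 3 mm to the right of the plate's centre (324), so I'll correct by +2.5 mm in y and enter the notch.

Emit:
send_rows:
  rows:
    - {"tx":0,"ty":0.0025,"tz":0,"twist":0}
    - {"tx":-0.005,"ty":0.0005,"tz":0,"twist":0}
    - {"tx":-0.005,"ty":0.0005,"tz":0,"twist":0}
    - {"tx":-0.005,"ty":0.0005,"tz":0,"twist":0}
    - {"tx":0,"ty":0,"tz":0,"twist":0}

```text
time: 6.28
tool_pos: [0.4851, 0.0798, 0.0241]
tcp_rot: [0.041, 0.999, 0.0, -0.001]
contact_force: [-0.3, 0.0, 0.9]
gripper_width: -0.0003
grasp_force: 0.0
```

Emit:
send_rows:
  rows:
    - {"tx":-0.002,"ty":0,"tz":0,"twist":0}
    - {"tx":-0.002,"ty":0,"tz":0,"twist":0}
    - {"tx":-0.002,"ty":0,"tz":0,"twist":0}
    - {"tx":0,"ty":0,"tz":0,"twist":0}

```text
time: 6.62
tool_pos: [0.4824, 0.0791, 0.0247]
tcp_rot: [0.042, 0.999, 0.0, 0.002]
contact_force: [5.1, 1.4, -3.2]
gripper_width: 0.0002
grasp_force: 2.3
```

Emit:
send_rows:
  rows:
    - {"tx":-0.002,"ty":0,"tz":0,"twist":0}
    - {"tx":-0.002,"ty":0.001,"tz":0,"twist":0}
    - {"tx":0,"ty":0,"tz":0,"twist":0}
    - {"tx":0,"ty":0,"tz":0,"twist":0}

```text
time: 6.95
tool_pos: [0.4792, 0.0795, 0.0248]
tcp_rot: [0.041, 0.999, -0.0, 0.002]
contact_force: [5.4, -1.8, -2.4]
gripper_width: 0.0
grasp_force: 2.9
```

The plate is moving in against its spring at 5 N. I'll keep pressing towards the stop.

Emit:
send_rows:
  rows:
    - {"tx":-0.002,"ty":0,"tz":0,"twist":0}
    - {"tx":-0.002,"ty":0,"tz":0,"twist":0}
    - {"tx":-0.002,"ty":0.0005,"tz":0,"twist":0}
    - {"tx":0,"ty":0,"tz":0,"twist":0}
    - {"tx":0,"ty":0,"tz":0,"twist":0}

```text
time: 7.37
tool_pos: [0.474, 0.0799, 0.0249]
tcp_rot: [0.041, 0.999, -0.0, 0.003]
contact_force: [7.5, -2.3, -5.3]
gripper_width: 0.0001
grasp_force: 3.8
```

Emit:
send_rows:
  rows:
    - {"tx":-0.002,"ty":0,"tz":0,"twist":0}
    - {"tx":-0.002,"ty":0,"tz":0,"twist":0}
    - {"tx":0,"ty":0,"tz":0,"twist":0}
    - {"tx":0,"ty":0,"tz":0,"twist":0}

```text
time: 7.7
tool_pos: [0.4705, 0.0801, 0.025]
tcp_rot: [0.042, 0.999, -0.0, 0.003]
contact_force: [8.2, 0.3, -6.8]
gripper_width: -0.0003
grasp_force: 4.4
```

Emit:
send_rows:
  rows:
    - {"tx":-0.002,"ty":0,"tz":0,"twist":0}
    - {"tx":0,"ty":0,"tz":0,"twist":0}
    - {"tx":0,"ty":0,"tz":0,"twist":0}

```text
time: 7.95
tool_pos: [0.469, 0.0802, 0.0251]
tcp_rot: [0.042, 0.999, -0.0, 0.004]
contact_force: [10.4, 0.5, -5.7]
gripper_width: 0.0005
grasp_force: 4.8
```

Emit:
send_rows:
  rows:
    - {"tx":-0.002,"ty":0,"tz":0,"twist":0}
    - {"tx":0,"ty":0,"tz":0,"twist":0}
    - {"tx":0,"ty":0,"tz":0,"twist":0}
    - {"tx":0,"ty":0,"tz":0,"twist":0}

```text
time: 8.28
tool_pos: [0.469, 0.0801, 0.0253]
tcp_rot: [0.042, 0.999, 0.0, 0.006]
contact_force: [13.5, 1.2, -10.2]
gripper_width: 0.0002
grasp_force: 6.8
```

Emit:
send_rows:
  rows:
    - {"tx":-0.001,"ty":0,"tz":0,"twist":0}
    - {"tx":0,"ty":0,"tz":0,"twist":0}
    - {"tx":0,"ty":0,"tz":0,"twist":0}
    - {"tx":0,"ty":0,"tz":0,"twist":0}

```text
time: 8.62
tool_pos: [0.4689, 0.0801, 0.0255]
tcp_rot: [0.042, 0.999, 0.0, 0.007]
contact_force: [16.4, 1.7, -10.6]
gripper_width: -0.0002
grasp_force: 7.9
```

```bash
python3 - <<'E'
from h import *
s=ctrl.state();print(s["tool_pos"],s["contact_force"])
p=ctrl.camera("wrist");cv2.imwrite("pics/w3.png",p["color"])
E
```

```text
[0.46892878 0.08005777 0.02553682] [ 16.4456448    1.70907015 -10.60526441]
```

View pics/w3.png

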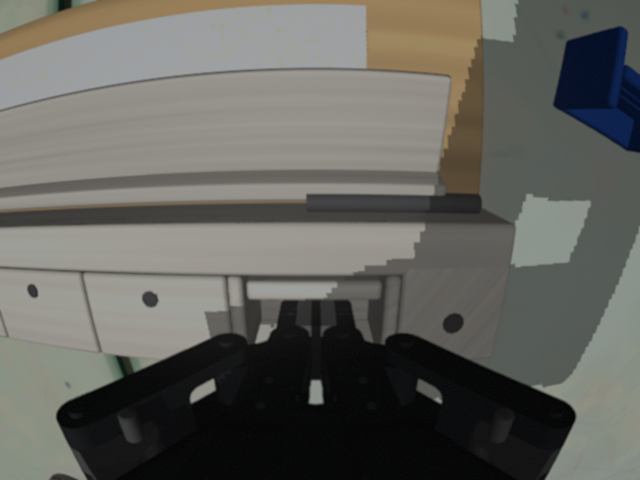

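The fingers are in the notch, with the plate at (247–383, 290) against the bar's front web. The jaw is raised, showing a shaded edge at row 180. The TCP stopped after 14 mm and the force rose from there, so the plate is at its stop.

```bash
python3 -c "
from bench import ctrl
print(ctrl.close_job())"
```

```text
the job is handed in; nothing more can be done
None
```

I handed the job in with the release plate held at its stop at about 16 N and the jaw visibly open, after first touching the left end block; the arm stayed clear of the loose things, and the hand-in returned no verdict.

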